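# Set the lens slide's dial to its line with the backlash taken up

## Robot

A 6-joint arm with a two-finger parallel gripper is mounted at the origin on the work surface. World frame = base frame: x ahead of the robot, y to its left, z up, the work surface at z = 0. Lengths are in m, angles in rad, forces in N, time in s.
With the tool pointing down it reaches from about 0.275 to 1 m from the base axis. Payload 8.4 kg.
Tool frame: the origin (TCP) lies midway between the tips of the shut fingers; the grasp point (between the pads) lies 19 mm behind it (env.grip_depth is the y of the grasp point in the tool frame, in m); y points along the fingers, z is the direction in which the jaws open and shut, and the axes are right-handed (so a half turn about y gives the same grasp; the last joint's range is limited). The gripper opens to 85 mm and grips with 20 to 120 N. Pads are 22 mm wide; open, the fingers measure 114 mm over their backs; the gripper's body (76 mm by 85 mm) begins 54 mm behind the grasp point. The pads swing forward as they close: fully open they stand 13 mm farther back than shut.
Start: joints at [1.188, 0.353, 1.633, -0, 1.155, -0.002], TCP at [0.232, 0.58, 0.231] pointing down, gripper open.
Joint ranges: [-2.63, 2.63], [-0.92, 2.1], [0.06, 2.66], [-1.3, 4.44], [0, 2.69], [-3.02, 3.02]. Speed limits (rad/s): [2.22, 2.22, 2.79, 3.14, 3.14, 3.14].

## Interface

Orientations are given as a unit quaternion [x, y, z, w].
In Python, from bench import env gives the robot as it stands.
- The arm moves only by the tool play_rows, never from a script. Its argument "moves" is a list of rows, each a list of 2 entries, a list of its own where there are three numbers: the shift along the world's x, y, z in mm, then the turn about the world's z in degrees. A call has 1 to 20 rows; each row is the pose to reach, as a shift and turn from the pose measured when the call began; what a row does not reach only later rows make up. A row lasts 1/12 s, in which the tool goes at most 41.7 mm and 7.16 degrees, less where a joint would pass 70% of its speed; a pose out of reach is approached as far as the arm can. A call with a gripper value outside its range is refused whole. "fingers" is the finger opening in mm, from 0 to 85.4, set as the call begins (left out, the last holds). The fingers move at their own pace and stop on an object; "force" is the grip in N (left out, the last holds). Time passes only in rows, so rows that repeat a pose let the fingers close. It gives the time, the measured TCP pose, the force and the opening at its end, in the units of the state.
- env.read_state(): the state, without advancing time (a new reading comes with each control period).
- env.camera(name): name is "scene" or "top" or "wrist"; returns the picture (400x640x3 uint8, red, green, blue); there is no depth.
- env.camera_params(name): a dict with "fx", "fy", "cx", "cy" (pixels), "distortion" ([k1, k2, p1, p2, k3] as OpenCV has them; the pictures are not rectified), "eye" and "rotation" of the camera in the world; the wrist camera has in their place "tool_from_camera" (4x4, takes a point from camera to tool coordinates, whose origin is the TCP and whose axes are the tool frame's). Camera axes: x right, y up, looking along -z (the intrinsics and any distortion apply to the point x, -y, -z); pixel columns grow to the right and rows downward; lengths in m; the calibration is good to about 2 mm. A picture is of the moment at which its call begins: read the wrist's pose just before it. camera_params takes no time and is no camera call.
- env.close_job(): hands the job in, once; it reports no verdict.
The state is a dict: "clock": time; "q": joint angles; "joint_velocities": joint speeds; "effort": joint torques, N m; "eef_pos": TCP position; "orientation": TCP orientation; "wrist_force": force on the tool from outside, world axes, zero at the start; "torque": the same for the moment, N m; "grip_width": finger opening in m.
Only numpy, scipy, OpenCV 4.12 (cv2) and the standard library are available. Lean on these libraries where they do the work, as an engineer would, in place of code of your own. Each camera call takes 0.05 s, during which the arm holds its last target.

## Task

The handwheel of the lens slide has been left clockwise of its set line. Take hold of the crank and wind it back anticlockwise, past the line, until you feel the slide seat on its rubber bumpers, without forcing it; then come up clockwise, in that one direction, until the long red line on the dial stands at the red pointer, so that the slack in the screw is taken up clockwise (yellow dog against the red post), and let go. Move the slide by the crank only and leave everything else where it is.

Things in the scene. Friction and masses are not known exactly. Their poses are not given: they have to be found in the camera images.
- bench: lens slide: aluminium base plate 180 x 410 x 12 mm fixed on the table, white gearbox 130 x 130 mm, 85 mm high, with a handwheel on top; origin on the table under the handwheel's axis; y axis along the slide, away from the gearbox, z up; its -x side carries the red pointer
- wheel: handwheel: level dial disc 120 mm across, top 96 mm above the table, upright axis, 30 divisions and one long red line; origin on the axis. It carries the crank and two posts (red, black). Starts 0.1 to 2.6 rad clockwise of the line. Winding back to the bumpers takes 2 to 4 rad, to a dial reading that differs each time (unknown clamping on the screw); the line is then 1.3 to 2.1 rad clockwise of there
- wheel_axis (a point): point on the handwheel's axis at the height of the crank grip's centre (138 mm above the table)
- crank_grip (a point): centre of the black crank grip: upright cylinder 18 mm across and 56 mm long, 110 to 166 mm above the table, 45 mm from the wheel's axis; it spins freely on its pin, so it can be held from above without turning the hand while it is led round the circle
- dial_line (a point): outer end of the long red line on the dial, 60 mm from the axis, on the dial's top
- index_tip (a point): tip of the fixed red pointer, 62.5 mm from the axis, level with the dial's top; the line is set when its end stands here (2.5 mm apart at best)
- dog (a point): middle of the yellow dog, an 8 mm wide arm on the screw's collar, 28 mm from the axis, top 106 mm above the table. The wheel runs free (under 1 N at the crank) for 0.6 rad, while neither post touches the dog; then it drives the screw, which drags by about 5 N at the crank and stays where it is left
- red_post (a point): middle of the red post on the wheel (8 mm across, top 106 mm above the table, 28 mm from the axis); it pushes the dog clockwise. Slack is taken up clockwise when it touches the dog, 8 mm between the two centres; with the slack the other way they are about 24 mm apart
- carriage_face (a point): middle of the blue carriage's face towards the gearbox. The screw moves the carriage 1.5 mm per rad: anticlockwise (from above) towards the bumpers, clockwise away from them
- bumper_face (a point): middle of the contact plane of the two black rubber bumpers, fixed to the bench, axes as the bench. The carriage touches them when its face is level with this point, then the screw stops dead. Feel for it, as readings of place are too coarse: the load along the crank's path, 5 N while winding, rises; seated from 10 N, best 12 to 14 N, forced from 21 N
- hub_pin (a point): small white pin in the end of the screw shaft, 6 mm from the axis
- hub_tab (a point): point of the sprung hub (the steel collar that carries the dog) lying over the white pin. The hub stays put below 7 N at the crank; pushed on anticlockwise against the bumpers it yields, 0.2 mm between pin and this point at 10 N (seated), 0.9 mm at 21 N (forced)
- spare_ring: bystander, leave alone: spare brass lens ring, 34 mm across, 8 mm high, lying on the slide's base plate; its underside centre
- weight: bystander, leave alone: small steel cylinder, 26 mm across, 22 mm high, on the base plate; its underside centre
- drops: bystander, leave alone: small white bottle with a green cap, 34 mm across, 75 mm high
- bowl: bystander, leave alone: steel bowl, 110 mm across, 40 mm high
- cup: bystander, leave alone: steel cup, 60 mm across, 60 mm high
- lens_case: bystander, leave alone: blue lens case, 90 x 60 x 30 mm
- driver: bystander, leave alone: screwdriver with an orange handle, 160 mm long, lying on the table
- carriage: the blue carriage, 105 x 55 x 36 mm, bearing a round glass lens that reaches 125 mm above the table; origin as point carriage_face, axes as the bench

How it is judged:
On the way:
1. wound back past the line until the slide is seated on its bumpers (y of carriage_face in the frame of bumper_face below 0.0002 m and distance between hub_pin and hub_tab above 0.0002 m), for 0.1 s.
At the end, for the whole second after the job is handed in: The end of the dial's red line is within 6.8 mm of the pointer's tip (about half a division, 0.1 rad), the slack is taken up clockwise (dog and red post within 12 mm between centres, 8 mm when touching), the wheel is at rest and released (distance between dial_line and index_tip below 0.0068 m and distance between dog and red_post below 0.012 m and angular speed of wheel below 0.05 rad/s).
It fails at once if the slide is forced against its bumpers: the sprung hub yields 0.9 mm (about 21 N at the crank) (distance between hub_pin and hub_tab above 0.0009 m).
It fails at once if the robot pushes the carriage itself (contact force between the arm and carriage above 1 N).
It fails at once if a bystander is moved more than 15 mm (distance of any of spare_ring, weight, drops, bowl, cup, lens_case, driver from where it was at the start of the episode above 0.015 m).
It also fails if it takes over 64 s, if anything falls off the work surface, if the arm or the gripper's body presses on something with over 40 N, if the wrist force passes 120 N, or if a joint passes its speed limit or range.

## Working session

There is one attempt and no reset: what is moved stays moved. The work goes in short steps, Python scripts to look and compute and a tool call to move; the robot and the scene stay as the last step left them, time stands still between calls to the robot, and variables do not carry over. Pictures are saved under pics/ and viewed, and the job is handed in when it is done.

Besides the shell and the picture viewer there is one more tool, called as a command line: name --argument value ..., lists and objects as JSON in quotes. play_rows: Moves the arm, as the interface text tells. Its arguments: {"type":"object","properties":{"moves":{"type":"array"},"fingers":{"type":"number"},"force":{"type":"number"}},"required":["moves"]}

```bash
ls; mkdir -p pics; python3 - <<'E'
from bench import env
import cv2
s=env.read_state(); print(s)
for n in ["scene","top","wrist"]:
    im=env.camera(n); cv2.imwrite(f"pics/{n}0.png",im[:,:,::-1]); print(n,env.camera_params(n))
E
```

```text
pics
{'clock': 0.0, 'q': array([ 1.18760112e+00,  3.53644859e-01,  1.63411131e+00, -2.74245791e-05,
        1.15520101e+00, -2.38506965e-03]), 'joint_velocities': array([-0.00144355,  0.00025227,  0.00014515,  0.00145171, -0.00044364,
       -0.00289679]), 'effort': array([-1.48863724e-03, -6.05270863e+01, -3.42050850e+01, -1.02168381e-04,
        9.53114679e-03, -1.50808586e-05]), 'eef_pos': array([0.23212174, 0.57979849, 0.2305735 ]), 'orientation': array([ 0.69480348, -0.13390452,  0.13373706, -0.69385309]), 'wrist_force': array([ 0.06779012, -0.054277  , -0.11872661]), 'torque': array([ 0.01970888, -0.00604757, -0.03128887]), 'grip_width': 0.08541554047976312}
scene {'fx': 517.4309615613529, 'fy': 517.4309615613529, 'cx': 324.22520081393037, 'cy': 203.06696782318988, 'distortion': array([-0.10460879,  0.        ,  0.        ,  0.        ,  0.        ]), 'eye': array([1.30851065, 0.29096032, 1.29330824]), 'rotation': array([0.16783974, 0.237789  , 0.79259166, 0.53580283])}
top {'fx': 374.0512914164234, 'fy': 374.0512914164234, 'cx': 316.62249654323534, 'cy': 197.85025997133945, 'distortion': array([-0.090411,  0.      ,  0.      ,  0.      ,  0.      ]), 'eye': array([0.34176037, 0.01789539, 1.38358191]), 'rotation': array([-0.06708449,  0.05916546,  0.70558528, -0.70295699])}
wrist {'fx': 292.6141136424252, 'fy': 292.6141136424252, 'cx': 321.90979469551155, 'cy': 201.30865141114256, 'distortion': array([-0.05175546,  0.        ,  0.        ,  0.        ,  0.        ]), 'tool_from_camera': array([[ 8.78092691e-04, -9.46162104e-01, -3.23691985e-01,
        -8.34556205e-02],
       [-1.55970580e-03,  3.23690420e-01, -9.46161762e-01,
        -1.42220350e-01],
       [ 9.99998398e-01,  1.33568199e-03, -1.19150433e-03,
         2.06433733e-04],
       [ 0.00000000e+00,  0.00000000e+00,  0.00000000e+00,
         1.00000000e+00]])}
```

View pics/scene0.png

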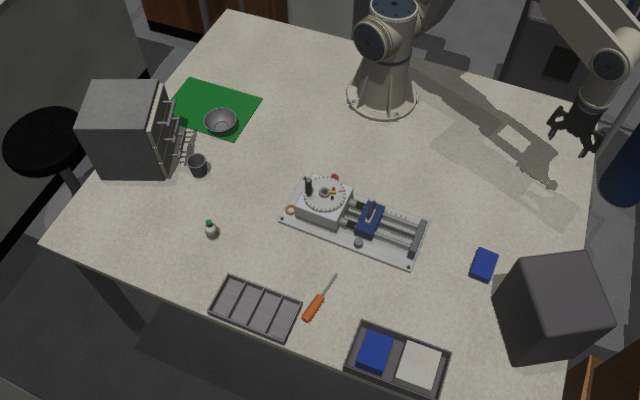

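View pics/top0.png

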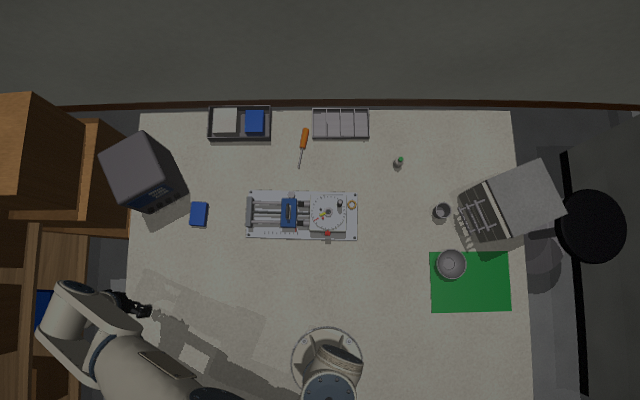

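View pics/wrist0.png

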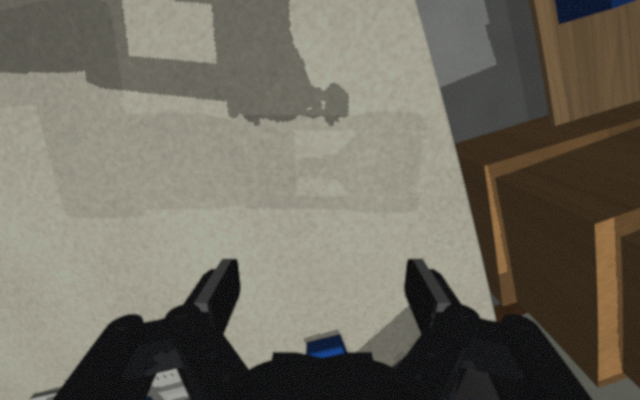

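```bash
cat > h.py <<'E'
import numpy as np, cv2
from scipy.spatial.transform import Rotation as R
from bench import env
F=np.diag([1,-1,-1.])
def cam(n,st=None):
    p=env.camera_params(n)
    K=np.array([[p['fx'],0,p['cx']],[0,p['fy'],p['cy']],[0,0,1.]])
    if n=='wrist':
        T=np.array(p['tool_from_camera']); Rt=R.from_quat(st['orientation']).as_matrix()
        Rw=Rt@T[:3,:3]; eye=Rt@T[:3,3]+st['eef_pos']
    else:
        r=np.array(p['rotation']); Rw=R.from_quat(r).as_matrix() if r.shape==(4,) else r; eye=np.array(p['eye'])
    return K,np.array(p['distortion']),Rw,eye
def proj(c,P):
    K,d,Rw,eye=c; P=np.atleast_2d(np.array(P,float))
    pc=(P-eye)@Rw@F
    return cv2.projectPoints(pc,np.zeros(3),np.zeros(3),K,d)[0].reshape(-1,2)
def atz(c,uv,z):
    K,d,Rw,eye=c
    u=cv2.undistortPoints(np.array(uv,float).reshape(-1,1,2),K,d).reshape(-1,2)
    r=np.c_[u,np.ones(len(u))]@F@Rw.T
    return eye+r*((z-eye[2])/r[:,2])[:,None]
def crop(im,x0,y0,x1,y1,s,fn):
    c=cv2.resize(im[y0:y1,x0:x1],None,fx=s,fy=s,interpolation=cv2.INTER_CUBIC); cv2.imwrite(fn,c)
E
python3 - <<'E'
from h import *
t=cv2.imread('pics/top0.png'); s=cv2.imread('pics/scene0.png')
crop(t,240,180,365,250,6,'pics/topc.png'); crop(s,275,165,435,275,5,'pics/scenec.png')
c=cam('top'); print(proj(c,[[0,0,0],[.5,0,0],[.23212174,.5798,.23]]), proj(cam('scene'),[[0,0,0],[.23212174,.5798,.23]]))
E
```

```text
[[326.42441573 362.27270273]
 [325.5993736  222.12626184]
 [139.03551369 300.08081933]] [[380.57232757  95.86868902]
 [562.31524545 149.95311183]]
```

View pics/topc.png

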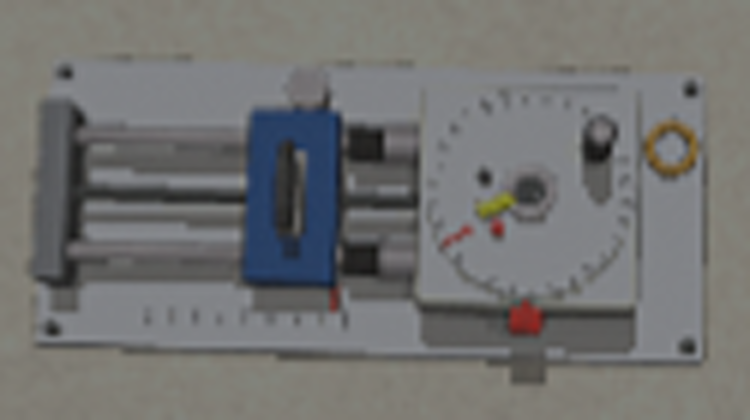

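View pics/scenec.png

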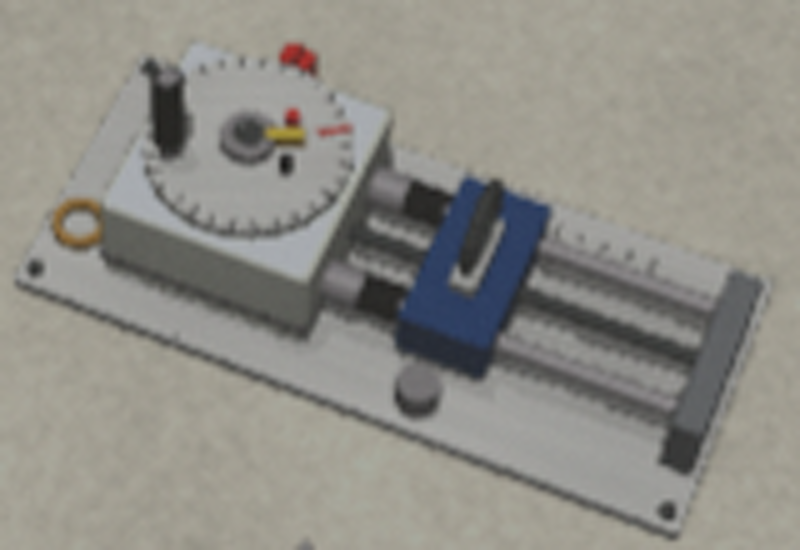

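```bash
python3 - <<'E'
from h import *
t=cam('top'); s=cam('scene')
T=lambda x,y:[240-.4+x/6,180-.4+y/6]
S=lambda x,y:[275-.4+x/5,165-.4+y/5]
def p(n,tp,sp,z):
    print(n, atz(t,[T(*tp)],z)[0].round(4) if tp else '', atz(s,[S(*sp)],z)[0].round(4) if sp else '')
p('hub',(530,190),(248,130),.104)
p('grip',(600,130),(168,75),.166)
p('line',(445,243),(352,128),.096)
p('lineIn',(470,230),(318,132),.096)
p('ptr',(525,318),(298,57),.096)
p('red',(497,228),(292,117),.106)
p('dog',(495,205),(300,134),.106)
p('black',(485,178),(286,160),.106)
H=atz(t,[T(65,73),T(690,90),T(688,346),T(52,328)],.012); print(H)
print(np.arctan2(*( (H[1]-H[0])[:2])),np.arctan2(*( (H[2]-H[3])[:2])))
print(atz(s,[S(35,268),S(667,510)],.012))
p('weight',(308,85),(418,385),.034); p('ring',(670,150),(78,223),.02)
p('carr',(290,190),(470,280),.048)
E
```

```text
hub [ 0.5258 -0.007   0.104 ] [ 0.5235 -0.0069  0.104 ]
grip [ 0.55   -0.0445  0.166 ] [ 0.5469 -0.0449  0.166 ]
line [0.4962 0.0422 0.096 ] [0.4947 0.0452 0.096 ]
lineIn [0.5037 0.0277 0.096 ] [0.5045 0.0283 0.096 ]
ptr [ 0.4528 -0.0037  0.096 ] [ 0.4593 -0.0012  0.096 ]
red [0.5036 0.0122 0.106 ] [0.5071 0.0133 0.106 ]
dog [0.5169 0.0132 0.106 ] [0.5163 0.0216 0.106 ]
black [0.5326 0.0189 0.106 ] [0.5358 0.0208 0.106 ]
[[ 0.6140701   0.2815412   0.012     ]
 [ 0.60130925 -0.10877008  0.012     ]
 [ 0.44242274 -0.10439089  0.012     ]
 [ 0.45453868  0.28517948  0.012     ]]
-3.108910264255155 -3.1105019058768004
[[ 0.60137554 -0.10883712  0.012     ]
 [ 0.61452617  0.28036983  0.012     ]]
weight [0.6014 0.1272 0.034 ] [0.6035 0.1281 0.034 ]
ring [ 0.5623 -0.0949  0.02  ] [ 0.5678 -0.0958  0.02  ]
carr [0.5344 0.1363 0.048 ] [0.5358 0.1343 0.048 ]
```

```bash
python3 - <<'E'
from h import *
s=env.read_state(); print(R.from_quat(s['orientation']).as_matrix().round(3), env.grip_depth,s['clock'])
E
```

```text
[[ 0.928 -0.     0.372]
 [-0.372 -0.001  0.928]
 [ 0.    -1.    -0.001]] -0.0187 0.15
```

play_rows --moves '[[[10,-20,5],-2],[[25,-50,10],-5],[[42,-90,15],-10],[[60,-130,20],-15],[[77,-168,20],-20],[[94,-206,20],-26],[[112,-244,20],-32],[[130,-284,20],-38],[[148,-322,20],-44],[[166,-360,20],-50],[[184,-398,20],-56],[[202,-436,20],-61],[[218,-474,20],-65],[[236,-512,20],-68],[[254,-550,20],-68],[[270,-588,20],-68],[[284,-616,20],-68],[[293,-634,20],-68],[[293,-640,20],-68],[[293,-640,20],-68]]' --fingers 60 --force 40

```text
clock: 1.82
eef_pos: [0.5249, -0.0613, 0.2503]
orientation: [0.501, -0.5, 0.499, -0.5]
wrist_force: [-0.1, -0.2, 0.3]
grip_width: 0.0601
```

```bash
python3 - <<'E'
from h import *
s=env.read_state(); im=env.camera('wrist')[:,:,::-1]
print(s['eef_pos'],R.from_quat(s['orientation']).as_matrix().round(3),s['clock'],s['wrist_force'],s['grip_width'])
np.savez('w1.npz',**s)
cv2.imwrite('pics/w1.png',im); crop(im,200,60,440,240,3.3,'pics/w1c.png')
E
```

```text
[ 0.52491152 -0.06132724  0.25025692] [[ 0.001 -0.002  1.   ]
 [-1.     0.     0.001]
 [-0.    -1.    -0.002]] 1.8167 [-0.09661009 -0.17196119  0.30752374] 0.06009986946297395
```

View pics/w1.png

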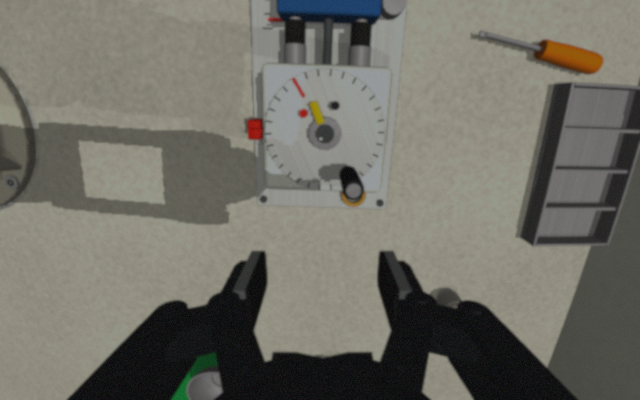

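View pics/w1c.png

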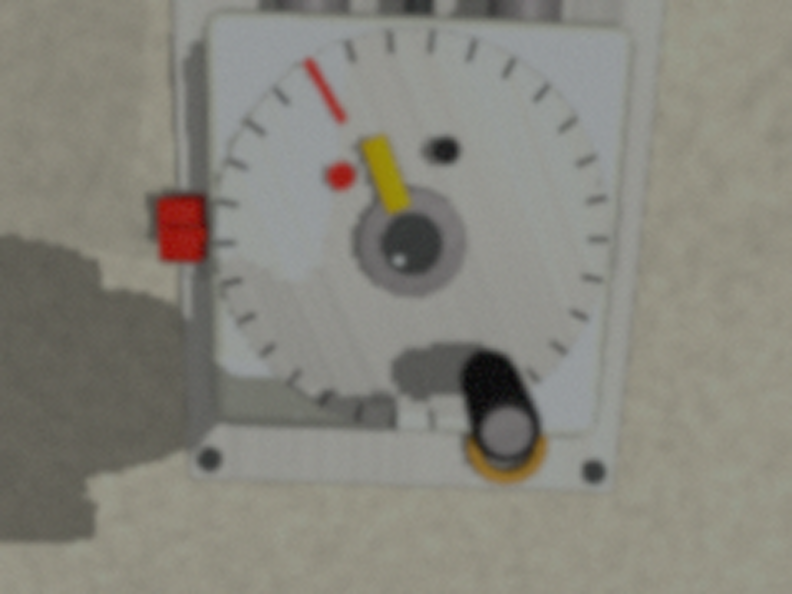

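```bash
python3 - <<'E'
from h import *
s=np.load('w1.npz'); c=cam('wrist',s)
W=lambda x,y:[199.65+x/3.3,59.65+y/3.3]
ax=atz(c,[W(411,243)],.105)[0]; print('axis',ax)
# dial ellipse from ticks' outer ends
tk=[(308,60),(348,40),(390,31),(432,30),(476,39),(515,58),(548,85),(577,118),(596,158),(607,198),(608,240),(602,280),(587,318),(565,353),(215,244),(214,202),(228,160),(246,121),(274,90),(221,283),(238,322)]
P=atz(c,[W(*q) for q in tk],.096)[:,:2]
A=np.c_[2*P,np.ones(len(P))]; b=(P**2).sum(1); q=np.linalg.lstsq(A,b,rcond=None)[0]; cc=q[:2]; print('circle',cc,np.sqrt(q[2]+cc@cc))
for n,pt,z in [('line',(308,60),.096),('lineIn',(343,122),.096),('red',(341,176),.106),('dogtip',(375,140),.106),('dogroot',(400,208),.106),('black',(443,151),.106),('grip',(506,430),.166),('ptr',(208,229),.096)]:
    p=atz(c,[W(*pt)],z)[0][:2]; d=p-cc; print(n,p.round(4),'r',np.hypot(*d).round(4),'ang',np.degrees(np.arctan2(d[1],d[0])).round(1))
E
```

```text
axis [ 0.52695637 -0.00628592  0.105     ]
circle [ 0.52717717 -0.00655047] 0.05928345920624511
line [0.4974 0.0445] r 0.0591 ang 120.2
lineIn [0.5071 0.0275] r 0.0395 ang 120.4
red [0.5069 0.0127] r 0.0279 ang 136.5
dogtip [0.5167 0.0225] r 0.0309 ang 109.8
dogroot [0.5238 0.0037] r 0.0108 ang 108.4
black [0.536  0.0195] r 0.0275 ang 71.4
grip [ 0.55   -0.0451] r 0.0448 ang -59.4
ptr [ 0.4659 -0.0029] r 0.0614 ang 176.6
```

play_rows --moves '[[[12,8,0],0],[[25,16,-10],0],[[25,16,-40],0],[[25,16,-75],0],[[25,16,-105],0],[[25,16,-119],0],[[25,16,-121],0],[[25,16,-121],0]]'

```text
clock: 2.53
eef_pos: [0.5491, -0.0424, 0.1287]
orientation: [0.502, -0.5, 0.498, -0.5]
wrist_force: [-0.1, 0.2, -0.6]
grip_width: 0.06
```

play_rows --moves '[[[0,0,0],0],[[0,0,0],0],[[0,0,0],0],[[0,0,0],0],[[0,0,0],0],[[0,0,0],0]]' --fingers 10 --force 40

```text
clock: 3.03
eef_pos: [0.5499, -0.0426, 0.1297]
orientation: [0.501, -0.5, 0.498, -0.5]
wrist_force: [0.9, 0.3, 5.2]
grip_width: 0.0171
```

```bash
python3 - <<'E'
from h import *
s=env.read_state(); im=env.camera('wrist')[:,:,::-1]
print(s['eef_pos'],s['clock'],s['wrist_force'],s['grip_width'])
cv2.imwrite('pics/w2.png',im)
E
```

```text
[ 0.5498928  -0.04259041  0.12968288] 3.0333 [0.87505278 0.28597108 5.18631512] 0.01708420200387329
```

View pics/w2.png

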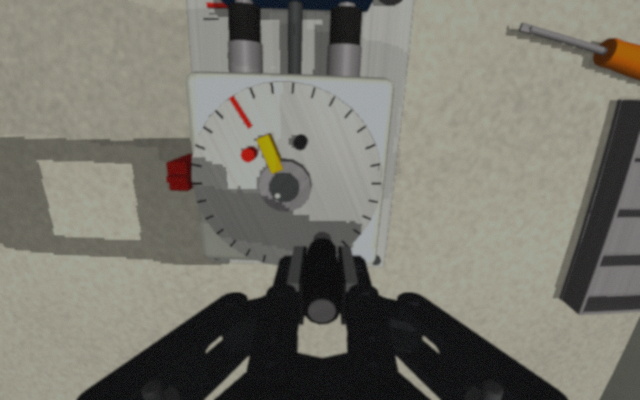

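```bash
cat > arc.py <<'E'
import sys; from h import *
# a0 (deg), list of thetas
def arc(a0,a1,n,r=45.):
    a=np.radians(np.linspace(a0,a1,n+1)[1:]); b=np.radians(a0)
    print([[[round(float(r*(np.cos(x)-np.cos(b))),1),round(float(r*(np.sin(x)-np.sin(b))),1),0],0] for x in a])
def st(cx=.5265,cy=-.0067):
    s=env.read_state(); d=s['eef_pos'][:2]-[cx,cy]; a=np.arctan2(d[1],d[0]); f=s['wrist_force'][:2]
    t=np.array([-np.sin(a),np.cos(a)]); r=np.array([np.cos(a),np.sin(a)])
    print('clock',round(s['clock'],2),'pos',s['eef_pos'].round(4),'ang',np.degrees(a).round(1),'r',np.hypot(*d).round(4),'Ft',(f@t).round(2),'Fr',(f@r).round(2),'Fz',s['wrist_force'][2].round(1),'gw',s['grip_width'].round(4))
    return np.degrees(a)
if __name__=='__main__':
    a=st()
    if len(sys.argv)>2: arc(float(sys.argv[1]),float(sys.argv[2]),int(sys.argv[3]))
E
python3 arc.py -59.5 1.5 16
```

```text
Traceback (most recent call last):
  File "arc.py", line 12, in <module>
    a=st()
  File "arc.py", line 9, in st
    print('clock',round(s['clock'],2),'pos',s['eef_pos'].round(4),'ang',np.degrees(a).round(1),'r',np.hypot(*d).round(4),'Ft',(f@t).round(2),'Fr',(f@r).round(2),'Fz',s['wrist_force'][2].round(1),'gw',s['grip_width'].round(4))
                                                                                                                                                                                                        ^^^^^^^^^^^^^^^^^^^^^
AttributeError: 'float' object has no attribute 'round'
```

```bash
sed -i "s/s\['grip_width'\].round(4)/round(float(s['grip_width']),4)/" arc.py; python3 arc.py -59.5 0.5 16
```

```text
clock 3.08 pos [ 0.5499 -0.0426  0.1297] ang -56.9 r 0.0429 Ft 0.0 Fr 0.68 Fz 6.2 gw 0.017
[[[2.5, 1.6, 0], 0], [[4.9, 3.3, 0], 0], [[7.1, 5.2, 0], 0], [[9.3, 7.2, 0], 0], [[11.3, 9.4, 0], 0], [[13.1, 11.7, 0], 0], [[14.8, 14.1, 0], 0], [[16.3, 16.6, 0], 0], [[17.7, 19.2, 0], 0], [[18.9, 21.9, 0], 0], [[19.9, 24.7, 0], 0], [[20.7, 27.5, 0], 0], [[21.4, 30.4, 0], 0], [[21.8, 33.3, 0], 0], [[22.1, 36.2, 0], 0], [[22.2, 39.2, 0], 0]]
```

play_rows --moves '[[[2.5,1.6,0],0],[[4.9,3.3,0],0],[[7.1,5.2,0],0],[[9.3,7.2,0],0],[[11.3,9.4,0],0],[[13.1,11.7,0],0],[[14.8,14.1,0],0],[[16.3,16.6,0],0]]'

```text
clock: 3.75
eef_pos: [0.5661, -0.0265, 0.1297]
orientation: [0.502, -0.5, 0.498, -0.5]
wrist_force: [-2.5, -5.4, 7.7]
grip_width: 0.0173
```

```bash
python3 arc.py; sleep 0; python3 -c "
from h import *
s=env.read_state(); print(s['clock'],s['eef_pos'],s['wrist_force'])"
```

```text
clock 3.75 pos [ 0.5661 -0.0265  0.1297] ang -26.5 r 0.0443 Ft -5.98 Fr 0.2 Fz 7.7 gw 0.0173
3.75 [ 0.56608775 -0.02647393  0.12967245] [-2.49472563 -5.43511357  7.72323427]
```

```bash
python3 arc.py -28 32 16
```

```text
clock 3.75 pos [ 0.5661 -0.0265  0.1297] ang -26.5 r 0.0443 Ft -5.98 Fr 0.2 Fz 7.7 gw 0.0173
[[[1.3, 2.6, 0], 0], [[2.4, 5.4, 0], 0], [[3.4, 8.2, 0], 0], [[4.1, 11.0, 0], 0], [[4.7, 13.9, 0], 0], [[5.1, 16.8, 0], 0], [[5.2, 19.8, 0], 0], [[5.2, 22.7, 0], 0], [[5.0, 25.6, 0], 0], [[4.7, 28.6, 0], 0], [[4.1, 31.4, 0], 0], [[3.3, 34.3, 0], 0], [[2.3, 37.1, 0], 0], [[1.2, 39.8, 0], 0], [[-0.1, 42.4, 0], 0], [[-1.6, 45.0, 0], 0]]
```

play_rows --moves '[[[1.3,2.6,0],0],[[2.4,5.4,0],0],[[3.4,8.2,0],0],[[4.1,11.0,0],0],[[4.7,13.9,0],0],[[5.1,16.8,0],0],[[5.2,19.8,0],0],[[5.2,22.7,0],0],[[5.0,25.6,0],0],[[4.7,28.6,0],0],[[4.1,31.4,0],0],[[3.3,34.3,0],0],[[2.3,37.1,0],0],[[1.2,39.8,0],0],[[-0.1,42.4,0],0],[[-1.6,45.0,0],0]]'

```text
clock: 5.08
eef_pos: [0.5667, 0.0181, 0.1302]
orientation: [0.501, -0.498, 0.5, -0.501]
wrist_force: [5.3, -3.3, 1.9]
grip_width: 0.0169
```

```bash
python3 arc.py 32 64 12
```

```text
clock 5.08 pos [0.5667 0.0181 0.1302] ang 31.7 r 0.0472 Ft -5.57 Fr 2.76 Fz 1.9 gw 0.0169
[[[-1.2, 1.7, 0], 0], [[-2.4, 3.4, 0], 0], [[-3.7, 5.1, 0], 0], [[-5.1, 6.7, 0], 0], [[-6.5, 8.2, 0], 0], [[-8.1, 9.6, 0], 0], [[-9.6, 11.0, 0], 0], [[-11.3, 12.2, 0], 0], [[-13.0, 13.5, 0], 0], [[-14.8, 14.6, 0], 0], [[-16.6, 15.6, 0], 0], [[-18.4, 16.6, 0], 0]]
```

play_rows --moves '[[[-1.2,1.7,0],0],[[-2.4,3.4,0],0],[[-3.7,5.1,0],0],[[-5.1,6.7,0],0],[[-6.5,8.2,0],0],[[-8.1,9.6,0],0],[[-9.6,11.0,0],0],[[-11.3,12.2,0],0],[[-13.0,13.5,0],0],[[-14.8,14.6,0],0],[[-16.6,15.6,0],0],[[-18.4,16.6,0],0]]'

```text
clock: 6.08
eef_pos: [0.5504, 0.0349, 0.1305]
orientation: [-0.5, 0.497, -0.501, 0.502]
wrist_force: [6.6, -1.1, -1.4]
grip_width: 0.0167
```

```bash
python3 arc.py 63 71 6
```

```text
clock 6.08 pos [0.5504 0.0349 0.1305] ang 60.2 r 0.0479 Ft -6.21 Fr 2.35 Fz -1.4 gw 0.0167
[[[-0.9, 0.5, 0], 0], [[-1.9, 0.9, 0], 0], [[-2.8, 1.3, 0], 0], [[-3.8, 1.7, 0], 0], [[-4.8, 2.1, 0], 0], [[-5.8, 2.5, 0], 0]]
```

play_rows --moves '[[[-0.9,0.5,0],0],[[-1.9,0.9,0],0],[[-2.8,1.3,0],0],[[-3.8,1.7,0],0],[[-4.8,2.1,0],0],[[-5.8,2.5,0],0]]'

```text
clock: 6.58
eef_pos: [0.5458, 0.0374, 0.1306]
orientation: [-0.5, 0.496, -0.501, 0.503]
wrist_force: [4.5, -2.2, -2.1]
grip_width: 0.017
```

```bash
python3 arc.py 70 75 4
```

```text
clock 6.58 pos [0.5458 0.0374 0.1306] ang 66.4 r 0.0481 Ft -4.96 Fr -0.22 Fz -2.1 gw 0.017
[[[-0.9, 0.3, 0], 0], [[-1.9, 0.6, 0], 0], [[-2.8, 0.9, 0], 0], [[-3.7, 1.2, 0], 0]]
```

play_rows --moves '[[[-0.9,0.4,0],0],[[-1.9,0.8,0],0],[[-2.8,1.2,0],0],[[-3.8,1.6,0],0],[[-4.7,1.9,0],0]]'

```text
clock: 7.0
eef_pos: [0.5419, 0.0391, 0.1304]
orientation: [-0.499, 0.496, -0.502, 0.503]
wrist_force: [5.3, -2.0, -2.5]
grip_width: 0.0171
```

```bash
python3 arc.py 72 77 4
```

```text
clock 7.0 pos [0.5419 0.0391 0.1304] ang 71.4 r 0.0483 Ft -5.64 Fr -0.21 Fz -2.5 gw 0.0171
[[[-0.9, 0.3, 0], 0], [[-1.9, 0.6, 0], 0], [[-2.8, 0.8, 0], 0], [[-3.8, 1.0, 0], 0]]
```

play_rows --moves '[[[-1.0,0.3,0],0],[[-1.9,0.6,0],0],[[-2.9,0.8,0],0],[[-3.9,1.1,0],0]]'

```text
clock: 7.33
eef_pos: [0.5389, 0.0401, 0.1304]
orientation: [-0.499, 0.495, -0.502, 0.504]
wrist_force: [5.8, -3.0, -3.3]
grip_width: 0.0166
```

```bash
python3 arc.py 75 80 4
```

```text
clock 7.33 pos [0.5389 0.0401 0.1304] ang 75.1 r 0.0484 Ft -6.39 Fr -1.39 Fz -3.3 gw 0.0166
[[[-1.0, 0.2, 0], 0], [[-1.9, 0.5, 0], 0], [[-2.9, 0.7, 0], 0], [[-3.8, 0.8, 0], 0]]
```

play_rows --moves '[[[-1.0,0.2,0],0],[[-1.9,0.4,0],0],[[-2.9,0.5,0],0],[[-3.9,0.7,0],0]]'

```text
clock: 7.67
eef_pos: [0.5361, 0.0408, 0.1304]
orientation: [-0.499, 0.494, -0.503, 0.504]
wrist_force: [4.5, -1.9, -2.6]
grip_width: 0.0168
```

```bash
python3 arc.py 79 84 4
```

```text
clock 7.67 pos [0.5361 0.0408 0.1304] ang 78.6 r 0.0484 Ft -4.74 Fr -1.01 Fz -2.6 gw 0.0168
[[[-1.0, 0.2, 0], 0], [[-1.9, 0.3, 0], 0], [[-2.9, 0.5, 0], 0], [[-3.9, 0.6, 0], 0]]
```

play_rows --moves '[[[-1.0,0.1,0],0],[[-2.0,0.3,0],0],[[-3.0,0.4,0],0],[[-4.0,0.5,0],0]]'

```text
clock: 8.0
eef_pos: [0.533, 0.0413, 0.1304]
orientation: [-0.498, 0.494, -0.503, 0.505]
wrist_force: [5.3, -1.8, -2.7]
grip_width: 0.0167
```

```bash
python3 arc.py
```

```text
clock 8.0 pos [0.533  0.0413 0.1304] ang 82.2 r 0.0484 Ft -5.51 Fr -1.04 Fz -2.7 gw 0.0167
```

play_rows --moves '[[[-1.0,0.0,0],0],[[-2.0,0.1,0],0],[[-3.0,0.2,0],0],[[-4.0,0.2,0],0]]'

```text
clock: 8.33
eef_pos: [0.5301, 0.0416, 0.1304]
orientation: [-0.498, 0.493, -0.504, 0.505]
wrist_force: [5.1, -1.4, -3.4]
grip_width: 0.0173
```

```bash
python3 arc.py
```

```text
clock 8.33 pos [0.5301 0.0416 0.1304] ang 85.7 r 0.0484 Ft -5.17 Fr -1.0 Fz -3.4 gw 0.0173
```

play_rows --moves '[[[-1.0,0.0,0],0],[[-2.0,0.0,0],0],[[-3.0,0.0,0],0],[[-4.0,0.0,0],0]]'

```text
clock: 8.67
eef_pos: [0.5271, 0.0417, 0.1304]
orientation: [-0.497, 0.493, -0.504, 0.506]
wrist_force: [5.7, -1.0, -2.5]
grip_width: 0.017
```

```bash
python3 arc.py
```

```text
clock 8.67 pos [0.5271 0.0417 0.1304] ang 89.2 r 0.0484 Ft -5.72 Fr -0.96 Fz -2.5 gw 0.017
```

play_rows --moves '[[[-1.0,0.0,0],0],[[-2.0,-0.1,0],0],[[-3.0,-0.2,0],0],[[-4.0,-0.4,0],0]]'

```text
clock: 9.0
eef_pos: [0.5242, 0.0415, 0.1304]
orientation: [-0.496, 0.492, -0.505, 0.506]
wrist_force: [5.7, 0.6, -2.8]
grip_width: 0.017
```

```bash
python3 arc.py
```

```text
clock 9.0 pos [0.5242 0.0415 0.1304] ang 92.8 r 0.0483 Ft -5.75 Fr 0.35 Fz -2.8 gw 0.017
```

play_rows --moves '[[[-1.0,-0.1,0],0],[[-2.0,-0.2,0],0],[[-3.0,-0.3,0],0],[[-4.0,-0.5,0],0]]'

```text
clock: 9.33
eef_pos: [0.5213, 0.0412, 0.1304]
orientation: [-0.496, 0.492, -0.505, 0.507]
wrist_force: [6.7, -0.3, -3.2]
grip_width: 0.017
```

```bash
python3 arc.py
```

```text
clock 9.33 pos [0.5213 0.0412 0.1304] ang 96.2 r 0.0482 Ft -6.61 Fr -0.98 Fz -3.2 gw 0.017
```

play_rows --moves '[[[-1.0,-0.1,0],0],[[-2.0,-0.3,0],0],[[-3.0,-0.5,0],0]]'

```text
clock: 9.58
eef_pos: [0.5201, 0.0411, 0.1305]
orientation: [-0.495, 0.491, -0.506, 0.508]
wrist_force: [9.7, 0.3, -5.2]
grip_width: 0.0167
```

```bash
python3 arc.py
```

```text
clock 9.58 pos [0.5201 0.0411 0.1305] ang 97.6 r 0.0482 Ft -9.63 Fr -0.99 Fz -5.2 gw 0.0167
```

play_rows --moves '[[[-1.2,-0.1,0],0],[[-2.2,-0.3,0],0],[[-3.2,-0.5,0],0],[[-3.2,-0.5,0],0]]'

```text
clock: 9.92
eef_pos: [0.5191, 0.0408, 0.1307]
orientation: [-0.493, 0.49, -0.507, 0.509]
wrist_force: [10.8, -0.0, -8.1]
grip_width: 0.0169
```

```bash
python3 arc.py
```

```text
clock 9.92 pos [0.5191 0.0408 0.1307] ang 98.8 r 0.0481 Ft -10.66 Fr -1.71 Fz -8.1 gw 0.0169
```

play_rows --moves '[[[-1.5,-0.2,-0.5],0],[[-2.7,-0.3,-0.8],0],[[-3.7,-0.4,-0.8],0],[[-3.7,-0.4,-0.8],0]]'

```text
clock: 10.25
eef_pos: [0.5184, 0.0408, 0.1305]
orientation: [-0.492, 0.489, -0.508, 0.511]
wrist_force: [11.6, 0.3, -6.2]
grip_width: 0.0169
```

```bash
python3 arc.py; python3 -c "
from h import *
print(R.from_quat(env.read_state()['orientation']).as_matrix().round(3))"
```

```text
clock 10.25 pos [0.5184 0.0408 0.1305] ang 99.7 r 0.0482 Ft -11.48 Fr -1.68 Fz -6.2 gw 0.0169
[[ 0.006  0.039  0.999]
 [-1.    -0.001  0.006]
 [ 0.001 -0.999  0.039]]
```

play_rows --moves '[[[-1.5,-0.2,-0.5],0],[[-3.0,-0.3,-0.8],0],[[-4.2,-0.5,-0.8],0],[[-4.2,-0.5,-0.8],0],[[-4.2,-0.5,-0.8],0]]'

```text
clock: 10.67
eef_pos: [0.5175, 0.0407, 0.1304]
orientation: [-0.49, 0.487, -0.51, 0.513]
wrist_force: [12.5, -0.1, -6.1]
grip_width: 0.0168
```

```bash
python3 arc.py; python3 -c "
from h import *
s=env.read_state();print(s['torque'],s['wrist_force'])"
```

```text
clock 10.67 pos [0.5175 0.0407 0.1304] ang 100.7 r 0.0483 Ft -12.31 Fr -2.41 Fz -6.1 gw 0.0168
[ 0.19239649 -2.02669042  0.09002211] [12.5462273  -0.07970347 -6.13358966]
```

```bash
python3 arc.py 101 31 18
```

```text
clock 10.67 pos [0.5175 0.0407 0.1304] ang 100.7 r 0.0483 Ft -12.31 Fr -2.41 Fz -6.1 gw 0.0168
[[[3.0, 0.5, 0], 0], [[6.1, 0.8, 0], 0], [[9.1, 0.8, 0], 0], [[12.2, 0.7, 0], 0], [[15.2, 0.3, 0], 0], [[18.2, -0.2, 0], 0], [[21.2, -1.0, 0], 0], [[24.1, -1.9, 0], 0], [[26.9, -3.1, 0], 0], [[29.6, -4.4, 0], 0], [[32.3, -5.9, 0], 0], [[34.8, -7.6, 0], 0], [[37.2, -9.5, 0], 0], [[39.5, -11.5, 0], 0], [[41.7, -13.7, 0], 0], [[43.7, -16.0, 0], 0], [[45.5, -18.4, 0], 0], [[47.2, -21.0, 0], 0]]
```

play_rows --moves '[[[3.0,0.5,0],0],[[6.1,0.8,0],0],[[9.1,0.8,0],0],[[12.2,0.7,0],0],[[15.2,0.3,0],0],[[18.2,-0.2,0],0],[[21.2,-1.0,0],0],[[24.1,-1.9,0],0],[[26.9,-3.1,0],0],[[29.6,-4.4,0],0],[[32.3,-5.9,0],0],[[34.8,-7.6,0],0],[[37.2,-9.5,0],0],[[39.5,-11.5,0],0],[[41.7,-13.7,0],0],[[43.7,-16.0,0],0],[[45.5,-18.4,0],0],[[47.2,-21.0,0],0]]'

```text
clock: 12.17
eef_pos: [0.5645, 0.0202, 0.1308]
orientation: [-0.49, 0.488, -0.51, 0.513]
wrist_force: [-2.9, 5.1, 8.7]
grip_width: 0.0166
```

```bash
python3 arc.py 33 13 6; python3 - <<'E'
from h import *
im=env.camera('wrist')[:,:,::-1]; cv2.imwrite('pics/w3.png',im)
E
```

```text
clock 12.17 pos [0.5645 0.0202 0.1308] ang 35.3 r 0.0466 Ft 5.82 Fr 0.62 Fz 8.7 gw 0.0166
[[[1.4, -2.2, 0], 0], [[2.6, -4.5, 0], 0], [[3.7, -6.9, 0], 0], [[4.6, -9.4, 0], 0], [[5.4, -11.9, 0], 0], [[6.1, -14.4, 0], 0]]
```

View pics/w3.png

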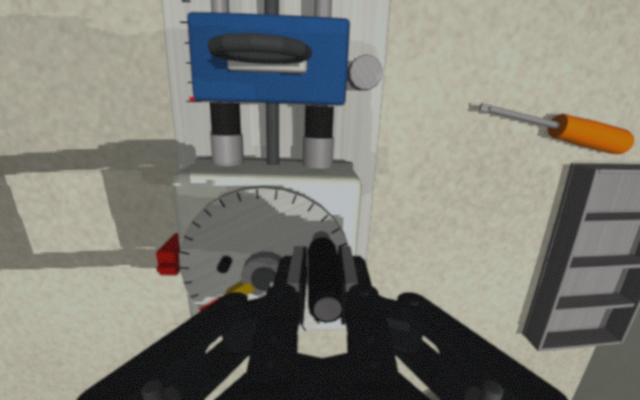

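play_rows --moves '[[[1.4,-2.2,0],0],[[2.6,-4.5,0],0],[[3.7,-6.9,0],0],[[4.6,-9.4,0],0],[[5.4,-11.9,0],0],[[6.1,-14.4,0],0]]'

```text
clock: 12.72
eef_pos: [0.5704, 0.0058, 0.1309]
orientation: [-0.49, 0.488, -0.509, 0.513]
wrist_force: [-2.8, 4.4, 7.6]
grip_width: 0.0169
```

```bash
python3 arc.py; python3 - <<'E'
from h import *
s=env.read_state(); np.savez('w4.npz',**s)
im=env.camera('wrist')[:,:,::-1]; cv2.imwrite('pics/w4.png',im); crop(im,140,160,340,320,4,'pics/w4c.png')
E
```

```text
clock 12.72 pos [0.5704 0.0058 0.1309] ang 15.9 r 0.0456 Ft 4.98 Fr -1.52 Fz 7.6 gw 0.0169
```

View pics/w4c.png

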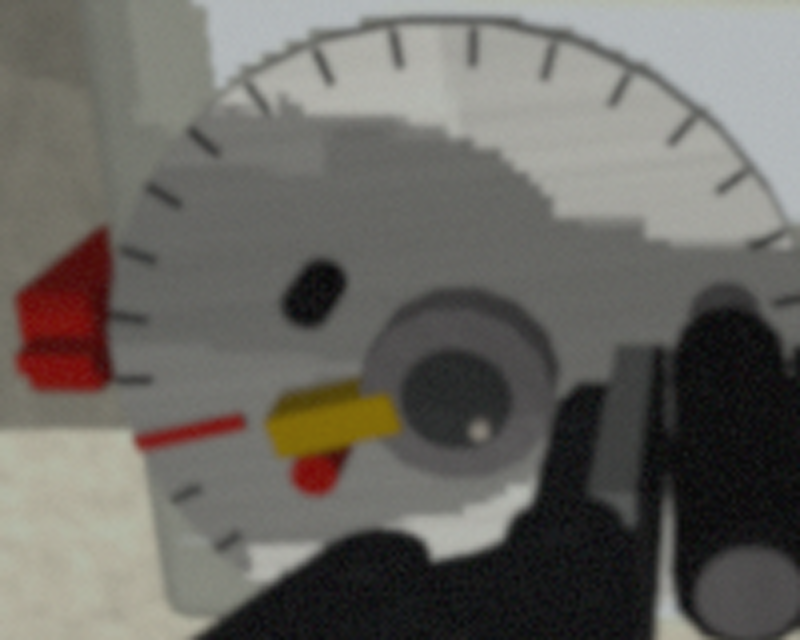

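```bash
python3 - <<'E'
from h import *
s=np.load('w4.npz'); c=cam('wrist',s)
W=lambda x,y:[139.65+x/4,159.65+y/4]
ax=np.array([.5266,-.0067])
P=atz(c,[W(*q) for q in [(137,443),(243,420)]],.096)[:,:2]
tk=[(137,443),(116,377),(106,315),(122,248),(147,185),(190,130),(245,82),(315,50),(390,28),(475,28),(558,40),(634,70),(703,115),(175,498)]
Q=atz(c,[W(*q) for q in tk],.096)[:,:2]
A=np.c_[2*Q,np.ones(len(Q))]; q=np.linalg.lstsq(A,(Q**2).sum(1),rcond=None)[0]; cc=q[:2]; print('c',cc,np.sqrt(q[2]+cc@cc))
for p in P: d=p-cc; print(p,np.hypot(*d),np.degrees(np.arctan2(d[1],d[0])))
for p in [(108,230),(110,340),(108,388),(18,295),(18,350)]:
  for z in (.085,.096,.103):
    d=atz(c,[W(*p)],z)[0][:2]-cc; print(p,z,d.round(4))
for a in (176,178.1,180):
    t=np.r_[cc+.0625*np.array([np.cos(np.radians(a)),np.sin(np.radians(a))]),.096]; u=proj(c,t)[0]; print(a,(u-[139.65,159.65])*4)
# plate yaw via pic: box edge
E
```

```text
c [ 0.52810306 -0.00691864] 0.059522248893227984
[ 0.46984694 -0.02005483] 0.059718794986129066 -167.29288384813313
[ 0.48882528 -0.01569435] 0.04024620363353374 -167.40544529187682
(108, 230) 0.085 [-0.0622  0.0221]
(108, 230) 0.096 [-0.0565  0.0264]
(108, 230) 0.103 [-0.0528  0.0292]
(110, 340) 0.085 [-0.0654  0.0011]
(110, 340) 0.096 [-0.0595  0.0067]
(110, 340) 0.103 [-0.0557  0.0102]
(108, 388) 0.085 [-0.0674 -0.0085]
(108, 388) 0.096 [-0.0614 -0.0024]
(108, 388) 0.103 [-0.0576  0.0015]
(18, 295) 0.085 [-0.0802  0.01  ]
(18, 295) 0.096 [-0.0734  0.0151]
(18, 295) 0.103 [-0.0691  0.0183]
(18, 350) 0.085 [-0.0823 -0.0007]
(18, 350) 0.096 [-0.0754  0.0049]
(18, 350) 0.103 [-0.071   0.0086]
176 [ 95.47758194 352.61136706]
178.1 [ 97.17745075 364.77059168]
180 [ 99.13687152 375.69876714]
```

```bash
python3 arc.py 12.7 -1 6
```

```text
clock 12.77 pos [0.5705 0.0054 0.1309] ang 15.3 r 0.0456 Ft 4.83 Fr -2.33 Fz 7.6 gw 0.0174
[[[0.4, -1.8, 0], 0], [[0.6, -3.5, 0], 0], [[0.9, -5.3, 0], 0], [[1.0, -7.1, 0], 0], [[1.1, -8.9, 0], 0], [[1.1, -10.7, 0], 0]]
```

play_rows --moves '[[[0.3,-1.8,0],0],[[0.5,-3.5,0],0],[[0.8,-5.3,0],0],[[0.9,-7.1,0],0],[[1.0,-8.9,0],0],[[1.0,-10.7,0],0],[[1.0,-10.7,0],0]]'

```text
clock: 13.35
eef_pos: [0.5712, -0.005, 0.131]
orientation: [-0.49, 0.489, -0.509, 0.512]
wrist_force: [-2.5, 4.2, 5.7]
grip_width: 0.0168
```

```bash
python3 arc.py; python3 - <<'E'
from h import *
s=env.read_state(); np.savez('w5.npz',**s)
im=env.camera('wrist')[:,:,::-1]; cv2.imwrite('pics/w5.png',im); crop(im,140,130,340,290,4,'pics/w5c.png')
E
```

```text
clock 13.35 pos [ 0.5712 -0.005   0.131 ] ang 2.1 r 0.0448 Ft 4.32 Fr -2.33 Fz 5.7 gw 0.0168
```

View pics/w5c.png

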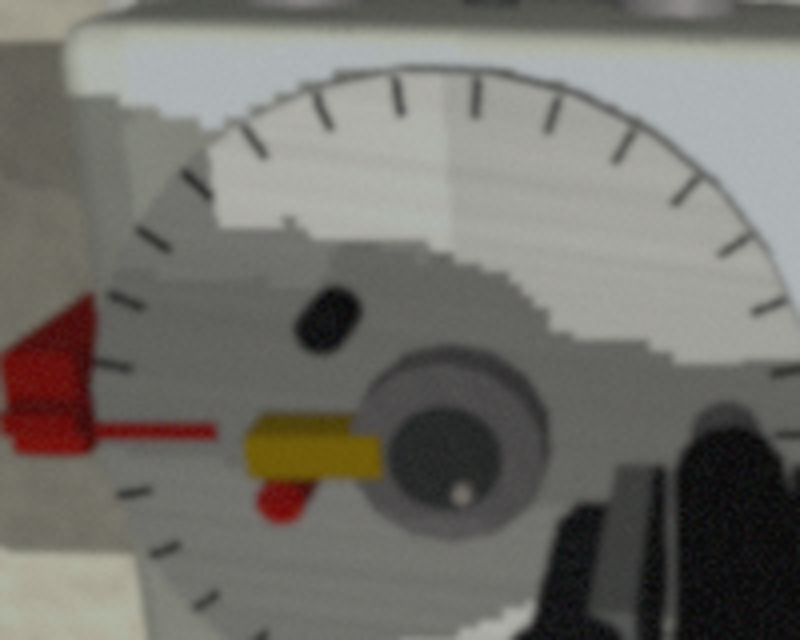

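```bash
python3 - <<'E'
from h import *
s=np.load('w5.npz'); c=cam('wrist',s)
W=lambda x,y:[139.65+x/4,129.65+y/4]
tk=[(117,492),(98,432),(93,363),(108,295),(140,233),(184,173),(243,128),(316,95),(396,78),(478,78),(561,95),(634,130),(702,178),(150,557)]
Q=atz(c,[W(*q) for q in tk],.096)[:,:2]
A=np.c_[2*Q,np.ones(len(Q))]; q=np.linalg.lstsq(A,(Q**2).sum(1),rcond=None)[0]; cc=q[:2]; print('c',cc,np.sqrt(q[2]+cc@cc))
for p in [(98,432),(215,432)]:
    d=atz(c,[W(*p)],.096)[0][:2]-cc; print(d,np.hypot(*d),np.degrees(np.arctan2(d[1],d[0])))
E=atz(c,[W(110,25),W(780,52)],.085); print('edge',np.degrees(np.arctan2(*(E[1]-E[0])[[1,0]])))
E
```

```text
c [ 0.52789289 -0.00721902] 0.05944912847509076
[-0.05965761  0.00131192] 0.0596720320872779 178.7402193872614
[-0.04017955  0.00111811] 0.04019510250127879 178.40599860669218
edge -2.7006659397217327
```

play_rows --moves '[[[0,0,0],0],[[0,0,0],0],[[0,0,0],0],[[0,0,0],0],[[0,0,0],0]]' --fingers 50

```text
clock: 13.82
eef_pos: [0.5712, -0.0051, 0.1309]
orientation: [-0.49, 0.489, -0.509, 0.512]
wrist_force: [-0.3, 0.1, -0.3]
grip_width: 0.05
```

```bash
python3 arc.py; python3 - <<'E'
from h import *
im=env.camera('wrist')[:,:,::-1]; cv2.imwrite('pics/w6.png',im)
E
```

```text
clock 13.82 pos [ 0.5712 -0.0051  0.1309] ang 2.0 r 0.0448 Ft 0.09 Fr -0.3 Fz -0.3 gw 0.05
```

View pics/w6.png

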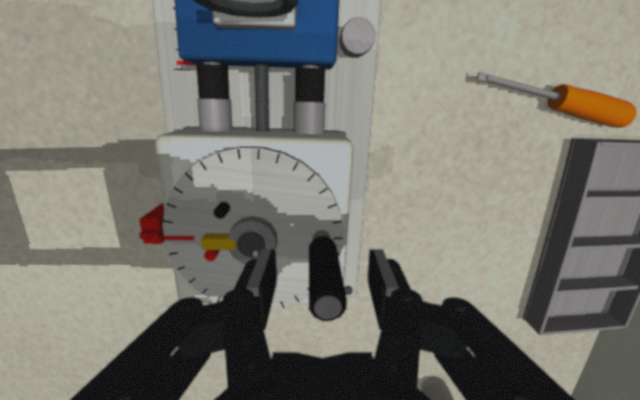

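Released cleanly, with the grip centred between the open fingers and the line still at the pointer. Next I'll lift away and check from above.

play_rows --moves '[[[0,0,10],0],[[0,0,35],0],[[0,0,70],0],[[0,0,100],0],[[-20,-20,120],0],[[-46,-50,120],0],[[-46,-56,120],0],[[-46,-56,120],0]]'

```text
clock: 14.53
eef_pos: [0.5245, -0.0626, 0.2522]
orientation: [-0.489, 0.489, -0.51, 0.512]
wrist_force: [0.6, 0.4, -0.7]
grip_width: 0.0499
```

```bash
python3 - <<'E'
from h import *
s=env.read_state(); im=env.camera('wrist')[:,:,::-1]; np.savez('w7.npz',**s); print(s['clock'],s['eef_pos'])
cv2.imwrite('pics/w7.png',im); crop(im,200,40,440,220,3.3,'pics/w7c.png')
E
```

```text
14.5333 [ 0.52453738 -0.0625679   0.25216516]
```

View pics/w7c.png

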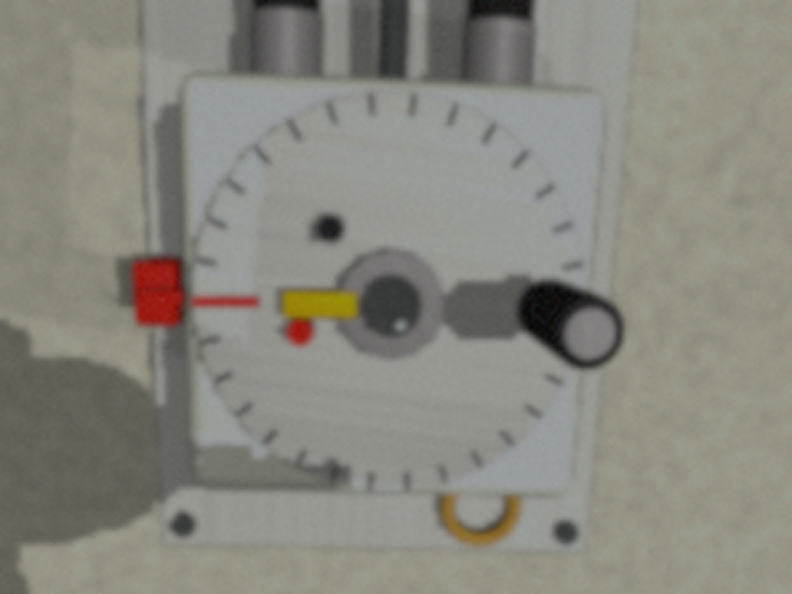

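```bash
python3 - <<'E'
from h import *
s=np.load('w7.npz'); c=cam('wrist',s)
W=lambda x,y:[199.65+x/3.3,39.65+y/3.3]
for n,p in dict(line=(193,301),lineIn=(258,301),ridge=(182,291),lo=(182,324),hi=(180,257),back=(135,291),hub=(389,305),red=(300,331),dogtip=(283,303)).items():
    z={'hub':.105,'red':.106,'dogtip':.106}.get(n,.096); print(n,atz(c,[W(*p)],z)[0].round(4), atz(c,[W(*p)],z-.01)[0].round(4))
E=atz(c,[W(200,78),W(590,92)],.085); print('edge',np.degrees(np.arctan2(*(E[1]-E[0])[[1,0]])))
H=atz(c,[W(183,524),W(566,532)],.012); print('holes',H,np.degrees(np.arctan2(*(H[1]-H[0])[[1,0]])))
a=env.camera('top')[:,:,::-1]; b=env.camera('scene')[:,:,::-1]
cv2.imwrite('pics/top9.png',a);cv2.imwrite('pics/scene9.png',b); crop(b,275,160,375,240,8,'pics/scene9c.png')
E
```

```text
line [ 0.4682 -0.0057  0.096 ] [ 0.4665 -0.0066  0.086 ]
lineIn [ 0.4877 -0.0058  0.096 ] [ 0.4867 -0.0067  0.086 ]
ridge [ 0.4651 -0.0027  0.096 ] [ 0.4633 -0.0035  0.086 ]
lo [ 0.4645 -0.0125  0.096 ] [ 0.4627 -0.0136  0.086 ]
hi [0.4652 0.0072 0.096 ] [0.4634 0.0067 0.086 ]
back [ 0.4511 -0.0026  0.096 ] [ 0.4488 -0.0034  0.086 ]
hub [ 0.5269 -0.0063  0.105 ] [ 0.5272 -0.0073  0.095 ]
red [ 0.5006 -0.0136  0.106 ] [ 0.5    -0.0148  0.096 ]
dogtip [ 0.496  -0.0055  0.106 ] [ 0.4952 -0.0064  0.096 ]
edge -1.5704635411254975
holes [[ 0.44406578 -0.10347515  0.012     ]
 [ 0.60412104 -0.10913592  0.012     ]] -2.025568960749807
```

View pics/scene9c.png

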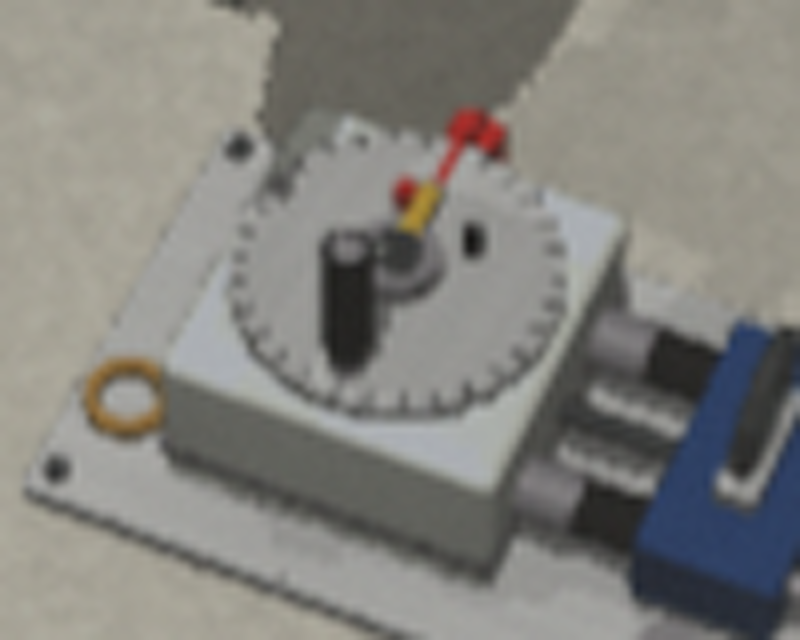

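View pics/top9.png

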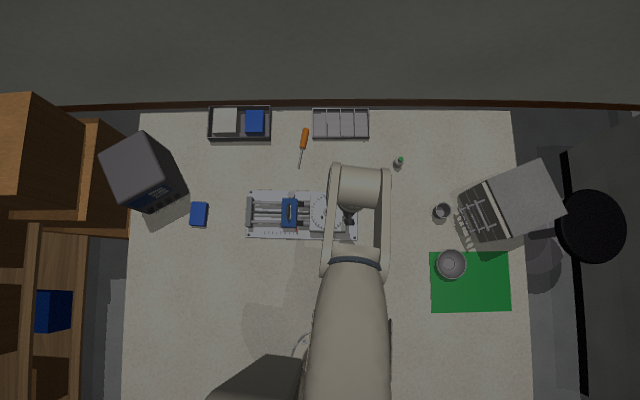

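```bash
python3 -c "
from bench import env
print(env.close_job())"
```

```text
the job is handed in; nothing more can be done
None
```

I wound the slide back onto its bumpers, brought it up clockwise to the line, released the crank and handed the job in at about 15 s. No verdict was reported.

- **Seating:** I gripped the crank from above and wound it anticlockwise about 160°, with roughly 5–6 N of drag. At the bumpers the load rose in steps of 9.6, 10.7, 11.5 and 12.3 N along the crank's path. I stopped there, so it was above 10 N for about 0.7 s and never near 21 N. I judged seating by force only, because the 0.2 mm hub yield is too small to see in the pictures.
- **Setting the line:** I came up clockwise only, with about 5 N once the red post was driving the dog. Then I opened the jaws along the crank's radius and lifted off.
- **Line against the pointer:** In the last wrist picture the line's end is about 4.3 mm from the pointer's apparent tip. Working from the base plate's angle instead, it is about 2.7 mm. These disagree by about 1.5 mm, but both are inside 6.8 mm.
- **Slack:** Dog and red post are about 8 mm between centres, so they are touching.
- **At rest:** The dial kept its reading after the release.
- **Bystanders:** None looks moved in the last pictures. The arm never came near the carriage.

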